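Send a spent paint tube down the bench waste bin's chute with the lid lever

ROBOT

A 7-joint arm with a two-finger parallel gripper is mounted at the origin on a cart in front of the work surface, level with it; the furniture and walls round the work are solid. World frame = base frame: x ahead of the robot, y to its left, z up, the work surface at z = 0. Lengths are in m, angles in rad, forces in N, time in s.
With the tool pointing down it reaches from about 0.425 to 0.925 m from the base axis. Payload 6.8 kg.
Tool frame: the origin (TCP) lies on the centre line of the jaws, within the pads' length; the fingertips stand 25 mm ahead of it and the grasp point (between the pads) lies 6 mm ahead of it; y points along the fingers, z is the direction in which the jaws open and shut, and the axes are right-handed (so a half turn about y gives the same grasp; the last joint's range is limited). The gripper opens to 88 mm and grips with 3 to 60 N. Pads are 20 mm wide; open, the fingers measure 115 mm over their backs; the gripper's body (75 mm by 178 mm) begins 61 mm behind the grasp point.
Start: joints at [-0.108, 0.477, 0.022, 1.555, -0.011, 1.109, -0.083], TCP at [0.675, 0, 0.248] pointing down, gripper open.
Joint ranges: [-2.96, 2.96], [-0.34, 2.1], [-1.41, 1.46], [0.24, 2.44], [-1.37, 4.51], [0.17, 1.92], [-2.96, 2.96]. Speed limits (rad/s): [2.39, 2.39, 3.14, 3.14, 3.14, 3.14, 3.14].

INTERFACE

Orientations are given as a unit quaternion [w, x, y, z].
In Python, from plant import env, read_camera, calibration, job gives the robot as it stands.
- The arm moves only by the shell command python3 -m handwheel 'ROWS' [FORCE]. ROWS is JSON, a list of rows, each a list of 5 numbers: the shift along the tool's x, y, z in mm, then the turn about the tool's y in degrees, then the closure, from 0 (fully open) to 1 (shut). A call has 1 to 12 rows; each row shifts and turns the pose as measured when the row begins, along the tool's axes as they then stand; what a row does not reach is not made up. A row lasts 1/8 s, in which the tool goes at most 62.5 mm and 10.7 degrees, less where a joint would pass 70% of its speed; a pose out of reach is approached as far as the arm can. A call with a gripper value outside its range is refused whole. The fingers move at their own pace and stop on an object; FORCE is the grip in N (left out, the last holds). Time passes only in rows, so rows that do not move let the fingers close. It gives the time, the measured TCP pose, the force and the opening at its end, in the units of the state.
- env.sense(): the state, without advancing time (a new reading comes with each control period).
- read_camera(name): name is "scene" or "top" or "wrist"; returns the picture (480x640x3 uint8, red, green, blue); there is no depth.
- calibration(name): a dict with "fx", "fy", "cx", "cy" (pixels), "R" (3x3) and "t" (3): a world point X has camera coordinates R X + t; the wrist camera has in their place "tool_from_camera" (4x4, takes a point from camera to tool coordinates, whose origin is the TCP and whose axes are the tool frame's). Camera axes: x right, y down, z forward; pixel columns grow to the right and rows downward; lengths in m; the calibration is good to about 2 mm. A picture is of the moment at which its call begins: read the wrist's pose just before it. calibration takes no time and is no camera call.
- job.finish_job(): hands the job in, once; it reports no verdict.
The state is a dict: "time_s": time; "q": joint angles; "qvel": joint speeds; "tau": joint torques, N m; "tool_pos": TCP position; "tcp_rot": TCP orientation; "force": force on the tool from outside, world axes, zero at the start; "ft_torque": the same for the moment, N m; "width": finger opening in m.
Only numpy, scipy, OpenCV 4.12 (cv2) and the standard library are available. Lean on these libraries where they do the work, as an engineer would, in place of code of your own. Each camera call takes 0.05 s, during which the arm holds its last target.

TASK

A spent paint tube lies on the feed chute of the grey bench waste bin, held back by the bin's shut lid. Press the pad of the bin's side lever right down with your fingertips and keep it down until the tube has slid into the bin, then ease the lever back up so that the lid comes down gently without slamming, and take your hand away with the lid fully shut. Work the lever only: leave the tube, the lid and the things standing around untouched.

Things in the scene. Friction and masses are not known exactly. Their poses are not given: they have to be found in the camera images.
- bin: Grey steel waste bin, fixed. Origin: centre of its underside on the table. 210 mm long (its x) by 150 mm (its y), walls 3 mm, floor at 12 mm, rim at 145 mm. Front end (-x): a feed chute 70 mm wide rises from the rim away from the bin at 42 degrees; with the tube it reaches 270 mm high and 240 mm ahead of the origin. Rear end (+x): lid hinge. Side +y: lever, and push rod linking lever and lid.
- lid (a joint): Opening angle of the hooded grey lid, rad: 0 shut, 0.85 fully open. Hinge along the bin's y at x +105, z 146 mm in the bin's frame; its front edge, 207 mm from the hinge, rises. Shut, the hood's top is 206 mm above the table. It closes by its own weight alone: let go, it falls and slams.
- lever (a joint): Angle of the side lever, rad: 0 at rest (lid shut), about 0.49 pressed right down (lid at its stop). Lever and lid move together both ways, the lid about 1.7 times as far. Pivot at (+22, +88, +95) mm in the bin's frame, axis along the bin's y; pressing the front end down opens. Some 3 to 7 N on the pad holds the lid up; released, the lever rises by itself.
- lever_pad (a point): Centre of the top of the lever's black rubber pad, 40 by 40 mm, on a short stem. At rest at (-131, +166, +151) mm in the bin's frame, tilted 14 degrees; pressed right down it is 79 mm lower and tilts the other way. The bin's wall is 70 mm from the pad's inner edge. Beyond it an open window sash stands upright from about x 0.65, y -0.25 m to x 0.95, y 0.15 m: keep arm and hand on the robot's side.
- lid_edge (a point): Middle of the lid's lower front edge, just behind the chute's lower end; on the rim (146 mm above the table) when shut, about 155 mm higher when fully open.
- tube_mid (a point): Centre of the spent paint tube: silvery, green band, white cap, 46 x 150 x 28 mm, 50 g. At the start it lies lengthwise on the chute, cap downhill against the lid's front, centre about 215 mm above the table. The chute is slippery: with the lid well up the tube slides in by itself within a second. It is in the bin when this point is inside the walls and below 120 mm.
- medium_tin_mid (a point): Centre (16 mm up) of the larger open round metal tin with pale medium in it, 60 mm wide, 33 mm high, a bystander.
- oil_tin_mid (a point): Centre (10 mm up) of the smaller open round metal tin with brown oil in it, 50 mm wide, 21 mm high, a bystander.
- cork_block_mid (a point): Centre (12 mm up) of the brown cork sanding block, 40 x 70 x 24 mm, a bystander.

How it is judged:
By the outcome, as a careful person would: the job done as asked, in the order asked, and still so for the second after the job is handed in, with the robot touching nothing.
It also fails if it takes over 38 s, if anything falls off the work surface, if the arm or the gripper's body presses on something with over 40 N, if the wrist force passes 120 N, or if a joint passes its speed limit or range.

## Working session

There is one attempt and no reset: what is moved stays moved. The work goes in short steps, Python scripts to look and compute and a shell command to move; the robot and the scene stay as the last step left them, time stands still between calls to the robot, and variables do not carry over. Pictures are saved under pics/ and viewed, and the job is handed in when it is done.

```bash
ls; mkdir -p pics; python3 - <<'E'
from plant import env, read_camera, calibration
import cv2
for n in("scene","top"):
    cv2.imwrite(f"pics/{n}0.png",read_camera(n)[:,:,::-1])
s=env.sense();print(s)
for n in("scene","top","wrist"):print(calibration(n))
E
```

```text
pics
{'time_s': 0.1, 'q': array([-0.10809178,  0.47772509,  0.02236133,  1.55636054, -0.01149368,
        1.10929915, -0.08308763]), 'qvel': array([ 1.17343092e-03, -4.22410419e-05,  4.11618722e-04, -2.52491509e-03,
        1.53507349e-03, -1.26368934e-03, -1.53427420e-04]), 'tau': array([ 4.71647683e-03, -5.84088278e+01,  1.53989889e+00, -2.73312145e+01,
       -5.42987685e-02,  1.30690381e-02,  5.50689708e-05]), 'tool_pos': array([ 6.74488178e-01, -2.84319621e-05,  2.46770791e-01]), 'tcp_rot': array([-0.49955399,  0.50045082, -0.50037789,  0.4996166 ]), 'force': array([ 0.32096542, -0.27466927, -0.54671394]), 'ft_torque': array([-0.01144818, -0.03005124, -0.01783462]), 'width': 0.087960785831833}
{'fx': 538.8030467718353, 'fy': 538.8030467718353, 'cx': 317.32542295321707, 'cy': 244.39748685662155, 'R': array([[ 0.77842283, -0.6277326 , -0.00311234],
       [-0.45821955, -0.56481459, -0.68630848],
       [ 0.4290603 ,  0.53566432, -0.72730392]]), 't': array([-0.58193865,  0.17437715,  0.88684158])}
{'fx': 530.7176543761765, 'fy': 530.7176543761765, 'cx': 328.6855137901469, 'cy': 240.1611702458824, 'R': array([[ 0.0095939 , -0.99992812, -0.00719105],
       [-0.99502013, -0.00883281, -0.09928202],
       [ 0.09921136,  0.00810774, -0.99503335]]), 't': array([-0.29522822,  0.52958823,  0.98331379])}
{'fx': 422.3815924861089, 'fy': 422.3815924861089, 'cx': 323.7819780818548, 'cy': 242.08286010174018, 'tool_from_camera': array([[-1.47952388e-03,  9.66832467e-01,  2.55407111e-01,
        -7.00270725e-02],
       [-8.19580801e-05, -2.55407507e-01,  9.66833491e-01,
        -1.37307651e-01],
       [ 9.99998902e-01,  1.40952056e-03,  4.57121239e-04,
         4.93312433e-04],
       [ 0.00000000e+00,  0.00000000e+00,  0.00000000e+00,
         1.00000000e+00]])}
```

View pics/scene0.png

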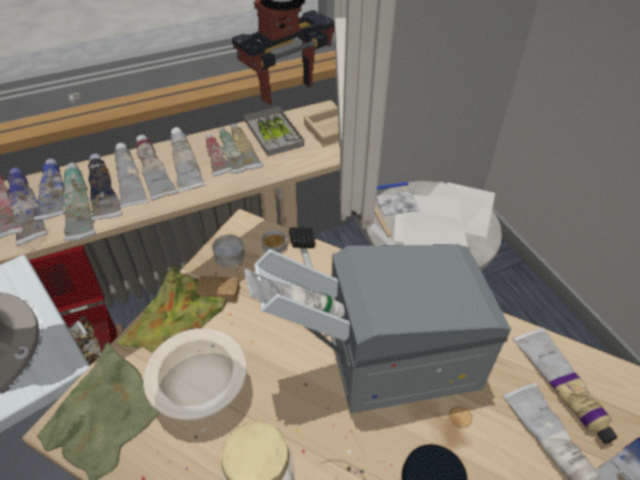

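View pics/top0.png

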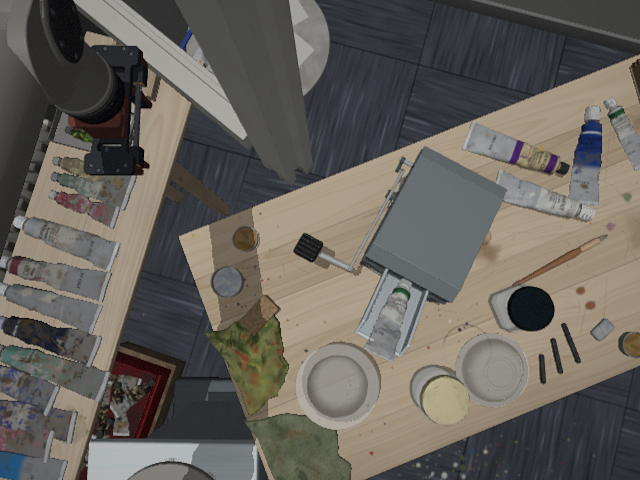

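The scene view shows the bin at about (420,320) with the pad at (302,238). The top view shows the pad near (310,247), the tins at (245,237) and (228,281), the cork at (262,315), and the sash ending near (300,180). Next I'll zoom in to pick points.

```bash
python3 - <<'E'
import cv2
t=cv2.imread("pics/top0.png");s=cv2.imread("pics/scene0.png")
cv2.imwrite("pics/tz.png",cv2.resize(t[130:370,200:520],None,fx=2.5,fy=2.5,interpolation=cv2.INTER_CUBIC))
cv2.imwrite("pics/sz.png",cv2.resize(s[210:420,210:520],None,fx=2.5,fy=2.5,interpolation=cv2.INTER_CUBIC))
E
```

```text
(no output)
```

View pics/tz.png

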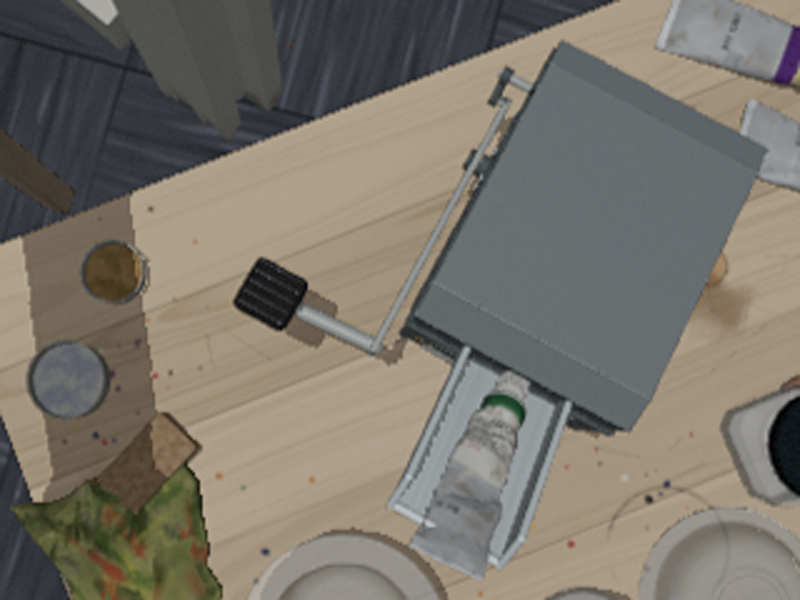

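View pics/sz.png

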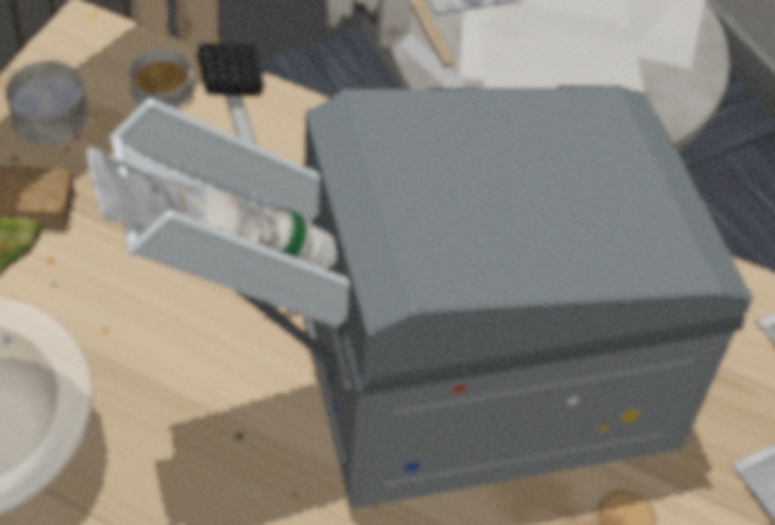

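```bash
cat > h.py <<'E'
import numpy as np
from plant import env, read_camera, calibration
from scipy.optimize import least_squares
from scipy.spatial.transform import Rotation as Ro
def proj(n,X):
    c=calibration(n);p=c["R"]@np.array(X)+c["t"];return np.array([c["fx"]*p[0]/p[2]+c["cx"],c["fy"]*p[1]/p[2]+c["cy"]])
def back(n,u,v,z):
    c=calibration(n);d=c["R"].T@np.array([(u-c["cx"])/c["fx"],(v-c["cy"])/c["fy"],1]);o=-c["R"].T@c["t"];return o+d*(z-o[2])/d[2]
def b2w(p,X):
    c,s=np.cos(p[2]),np.sin(p[2]);return np.array([p[0]+c*X[0]-s*X[1],p[1]+s*X[0]+c*X[1],X[2]])
def R(s): 
    q=s["tcp_rot"];return Ro.from_quat([q[1],q[2],q[3],q[0]]).as_matrix()
E
python3 - <<'E'
from h import *
pad=(-.131,.166,.151)
obs=[("top",pad,(308,247.2)),("scene",pad,(302,237.2)),("scene",(-.105,-.075,0),(350,412)),("scene",(.105,-.075,0),(485.2,388.8))]
f=lambda p:np.concatenate([proj(n,b2w(p,X))-uv for n,X,uv in obs])
r=least_squares(f,[.6,-.45,-.5]);print(r.x,np.degrees(r.x[2]),r.fun.reshape(-1,2).round(1))
p=r.x
print("pad",b2w(p,pad),"down",b2w(p,(-.139,.166,.072)))
print("pad top ray",back("top",308,247.2,.151),"scene",back("scene",302,237.2,.151))
print("oil",back("top",245.5,238.5,.021),"med",back("top",228,281,.033),"cork",back("top",267,310,.024))
for X in [(-.131+a,.166+b,.151) for a in(-.02,.02) for b in(-.02,.02)]: print(proj("top",b2w(p,X)))
print(R(env.sense()).round(3))
th=p[2];print("binx",np.cos(th),np.sin(th))
for X in[(.65,-.25,z) for z in(0,.3,.6)]:print(proj("top",X))
E
```

```text
[ 0.54962617 -0.46628488 -0.47165593] -27.023894220111906 [[ 1.1 -0.4]
 [ 0.1 -2.8]
 [ 1.5  2.6]
 [-2.6 -0.6]]
pad [ 0.50835323 -0.25888781  0.151     ] down [ 0.50122669 -0.25525292  0.072     ]
pad top ray [ 0.50770676 -0.25710975  0.151     ] scene [ 0.50435221 -0.26376177  0.151     ]
oil [ 0.53449955 -0.13126488  0.021     ] med [ 0.4529389 -0.1024392  0.033    ] cork [ 0.39946332 -0.1756249   0.024     ]
[314.13047066 263.05814684]
[292.80033054 251.91717848]
[325.32665757 241.73378069]
[304.05175755 230.68595878]
[[ 0.    -0.002  1.   ]
 [-1.    -0.     0.   ]
 [ 0.    -1.    -0.002]]
binx 0.8908171177782986 -0.4543620392079039
[308.88833412 181.81699936]
[299.44779033 137.35677635]
[277.44760202  33.74693136]
```

The fit puts the pad at about (0.508, -0.258, 0.151) and the bin yaw at -27°. I'll back off from the sash, then swing over the pad with the fingers closed.

```bash
python3 -m handwheel '[[0,0,-55,0,1],[0,0,-55,0,1],[30,0,-40,9,1],[50,0,0,9,1],[50,0,0,9,1]]' 20; cat >> h.py <<'E'
def tgt(P,yaw=-27.0):
    s=env.sense();r=R(s);d=r.T@(np.array(P)-s["tool_pos"])*1000
    print("t",s["time_s"],"pos",s["tool_pos"].round(4),"F",s["force"].round(1),"w",round(s["width"],4),"shift",d.round(1),"zaxis yaw",np.degrees(np.arctan2(r[1,2],r[0,2])).round(1),"down",r[2,1].round(4))
E
python3 -c "
from h import *
tgt((.505,-.257,.247))"
```

```text
time_s: 0.72
tool_pos: [0.4954, -0.125, 0.244]
tcp_rot: [0.367, -0.369, 0.605, -0.602]
force: [0.0, -0.5, -0.0]
width: 0.0411
t 0.725 pos [ 0.4954 -0.125   0.244 ] F [ 0.  -0.5 -0. ] w 0.0411 shift [112.9  -3.3  69. ] zaxis yaw -27.3 down -1.0
```

```bash
python3 -m handwheel '[[40,0,24,0,1],[40,0,24,0,1],[33,0,20,0,1],[0,0,0,0,1],[0,0,0,0,1]]' 20; 
python3 -c "
from h import *
import cv2
tgt((.505,-.257,.19))
for n in('top','wrist','scene'): cv2.imwrite(f'pics/{n}1.png',read_camera(n)[:,:,::-1])
a=cv2.imread('pics/top1.png')[130:370,160:480];b=cv2.imread('pics/wrist1.png')
cv2.imwrite('pics/c1.png',cv2.hconcat([cv2.resize(a,(400,300)),cv2.resize(b,(400,300))]))
"
```

```text
time_s: 1.35
tool_pos: [0.5002, -0.2635, 0.2426]
tcp_rot: [0.364, -0.368, 0.607, -0.603]
force: [0.0, 0.4, 0.9]
width: 0.0002
t 1.35 pos [ 0.5002 -0.2635  0.2426] F [0.  0.4 0.9] w 0.0002 shift [-8.1 52.6  1.6] zaxis yaw -27.7 down -1.0
```

View pics/c1.png

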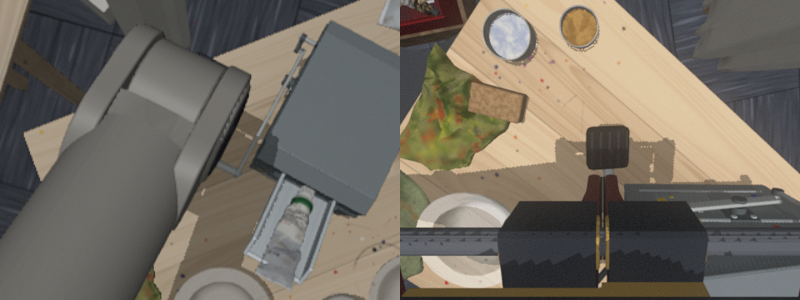

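View pics/scene1.png

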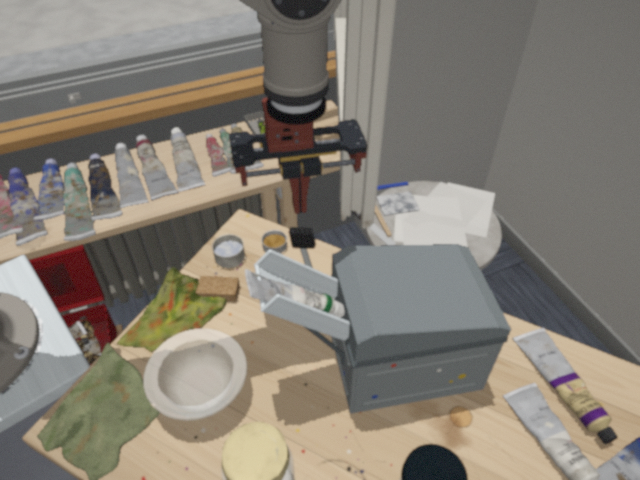

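The pad shows in the wrist view at about (333,235), ahead of the closed fingers. I'll use it to cross-check the pad position.

```bash
python3 - <<'E'
import cv2
b=cv2.imread('pics/wrist1.png')[170:310,260:420]
cv2.imwrite('pics/w1z.png',cv2.resize(b,(640,560)))
from h import *
c=calibration("wrist");s=env.sense();r=R(s);T=c["tool_from_camera"]
for u,v in[(333,235),(333,200),(333,265)]:
    d=r@T[:3,:3]@np.array([(u-c["cx"])/c["fx"],(v-c["cy"])/c["fy"],1]);o=s["tool_pos"]+r@T[:3,3]
    print(o+d*(.151-o[2])/d[2])
E
```

```text
[ 0.51104329 -0.25329641  0.151     ]
[ 0.52006189 -0.23576502  0.151     ]
[ 0.50299131 -0.26894878  0.151     ]
```

View pics/w1z.png

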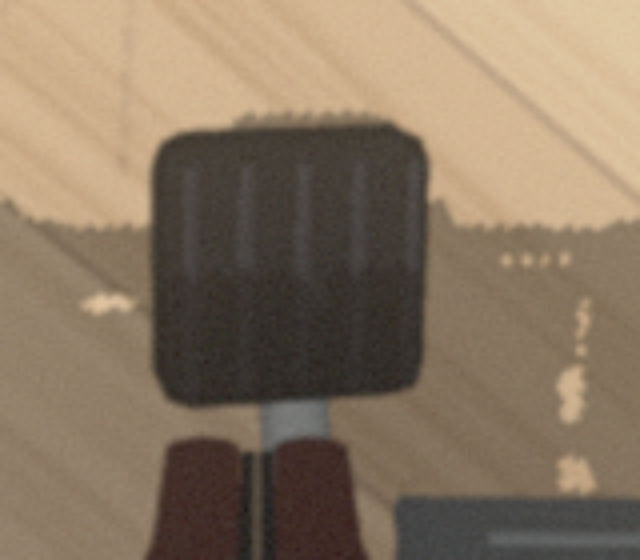

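```bash
python3 -m handwheel '[[-10,15,0,0,1],[0,20,0,0,1],[0,15,0,0,1],[0,0,0,0,1],[0,0,0,0,1]]' 20; 
python3 -c "
from h import *
tgt((.505,-.255,.176))"
```

```text
time_s: 2.12
tool_pos: [0.5063, -0.2482, 0.1894]
tcp_rot: [0.366, -0.37, 0.606, -0.601]
force: [-0.1, 0.8, -0.2]
width: 0.0004
t 2.125 pos [ 0.5063 -0.2482  0.1894] F [-0.1  0.8 -0.2] w 0.0004 shift [ 6.6 13.3  2.1] zaxis yaw -27.3 down -1.0
```

```bash
python3 -m handwheel '[[6,4,1,0,1],[0,4,0,0,1],[0,3,0,0,1],[0,3,0,0,1],[0,0,0,0,1]]' 20; 
python3 -c "
from h import *
tgt((.505,-.255,.170))"
```

```text
time_s: 2.75
tool_pos: [0.5047, -0.2551, 0.1764]
tcp_rot: [0.367, -0.369, 0.606, -0.602]
force: [-1.9, 0.2, 5.4]
width: 0.0001
t 2.75 pos [ 0.5047 -0.2551  0.1764] F [-1.9  0.2  5.4] w 0.0001 shift [-0.2  6.4  0.3] zaxis yaw -27.3 down -1.0
```

The fingertips are on the pad. I'll press on smoothly, following the arc.

```bash
python3 -m handwheel '[[0,8,-2,0,1],[0,8,-2,0,1],[0,8,-1,0,1],[0,8,-1,0,1],[0,8,-1,0,1],[0,8,0,0,1],[0,8,0,0,1]]' 20; 
python3 -c "
from h import *
tgt((.499,-.253,.097))"
```

```text
time_s: 3.62
tool_pos: [0.497, -0.251, 0.1206]
tcp_rot: [0.367, -0.369, 0.607, -0.601]
force: [-2.7, 0.1, 3.7]
width: 0.0005
t 3.625 pos [ 0.497  -0.251   0.1206] F [-2.7  0.1  3.7] w 0.0005 shift [ 0.9 23.6  2.9] zaxis yaw -27.3 down -1.0
```

```bash
python3 -m handwheel '[[0,7,1,0,1],[0,7,1,0,1],[0,6,1,0,1],[0,4,0,0,1],[0,3,0,0,1],[0,0,0,0,1]]' 20; 
python3 -c "
from h import *
import cv2
tgt((.499,-.253,.097))
a=read_camera('scene')[:,:,::-1];tgt((.499,-.253,.097))
cv2.imwrite('pics/s2.png',a)"
```

```text
time_s: 4.38
tool_pos: [0.4994, -0.2522, 0.0947]
tcp_rot: [0.366, -0.369, 0.608, -0.6]
force: [-9.3, 4.7, 20.1]
width: 0.0003
t 4.375 pos [ 0.4994 -0.2522  0.0947] F [-9.3  4.7 20.1] w 0.0003 shift [ 0.9 -2.3 -0. ] zaxis yaw -27.4 down -0.9999
t 4.425 pos [ 0.4994 -0.2522  0.0948] F [-8.7  5.  19.8] w 0.0006 shift [ 0.9 -2.2  0. ] zaxis yaw -27.4 down -0.9999
```

View pics/s2.png

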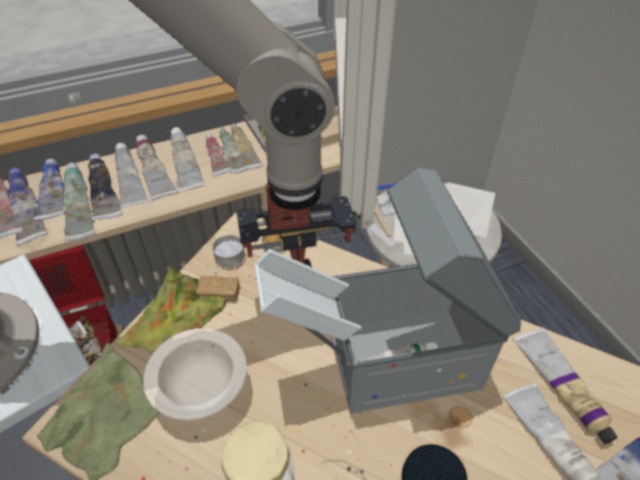

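The lid is fully open, and the tube is off the chute and visible inside the bin at about (400,350). I'll hold briefly and confirm it has settled.

```bash
python3 -m handwheel '[[0,0,0,0,1],[0,0,0,0,1],[0,0,0,0,1]]' 20; 
python3 -c "
from h import *
import cv2
a=read_camera('scene')[:,:,::-1];tgt((.499,-.253,.097))
cv2.imwrite('pics/s3.png',cv2.resize(a[230:420,250:530],None,fx=2.5,fy=2.5))
p=(.5496,-.4663,-.4717)
for X in[(0,0,.03),(-.07,0,.03),(.07,0,.03),(-.07,0,.12)]:print(proj('scene',b2w(p,X)))
"
```

```text
time_s: 4.8
tool_pos: [0.499, -0.2521, 0.0973]
tcp_rot: [0.366, -0.368, 0.608, -0.6]
force: [-3.9, 0.9, 6.7]
width: 0.0005
t 4.85 pos [ 0.4991 -0.2521  0.0972] F [-4.8  1.5  7.5] w 0.0007 shift [0.8 0.2 0.3] zaxis yaw -27.4 down -0.9999
[405.01047984 349.06395795]
[362.15090458 357.06550186]
[446.90250019 341.2430489 ]
[365.73809739 323.67671213]
```

View pics/s3.png

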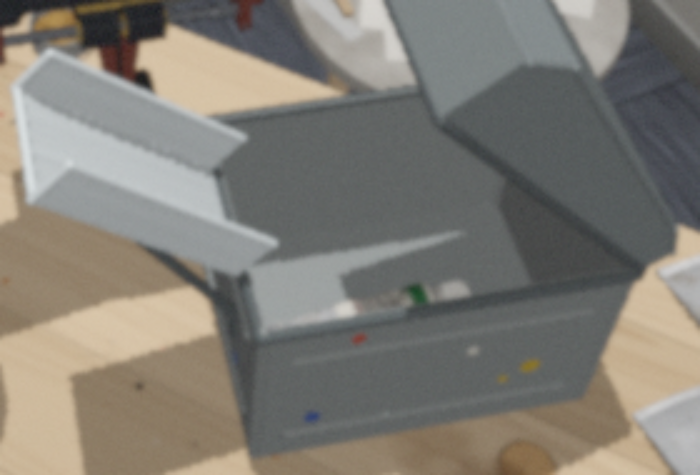

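The tube lies flat on the bin floor. Now I'll ease the lever up.

```bash
python3 -m handwheel '[[0,-3,0,0,1],[0,-3,0,0,1],[0,-3,-1,0,1],[0,-3,0,0,1],[0,-3,-1,0,1],[0,-3,0,0,1],[0,-3,0,0,1]]' 20; 
python3 -c "
from h import *
tgt((.497,-.253,.120))"
```

```text
time_s: 5.72
tool_pos: [0.4987, -0.2519, 0.1198]
tcp_rot: [0.367, -0.368, 0.607, -0.601]
force: [-1.1, 0.9, 3.0]
width: 0.0007
t 5.725 pos [ 0.4987 -0.2519  0.1198] F [-1.1  0.9  3. ] w 0.0007 shift [ 1.8 -0.2 -1. ] zaxis yaw -27.4 down -1.0
```

```bash
python3 -m handwheel '[[1,-3,0,0,1],[0,-3,0,0,1],[0,-3,1,0,1],[0,-3,0,0,1],[0,-3,1,0,1],[0,-3,1,0,1],[0,-3,1,0,1],[0,-3,1,0,1]]' 20; 
python3 -c "
from h import *
tgt((.503,-.255,.150))"
```

```text
time_s: 6.72
tool_pos: [0.5027, -0.2547, 0.1456]
tcp_rot: [0.367, -0.368, 0.608, -0.6]
force: [-2.6, 2.1, 4.9]
width: 0.0002
t 6.725 pos [ 0.5027 -0.2547  0.1456] F [-2.6  2.1  4.9] w 0.0002 shift [ 0.2 -4.4  0.3] zaxis yaw -27.4 down -0.9999
```

```bash
python3 -m handwheel '[[0,-2.5,1,0,1],[0,-2.5,1,0,1],[0,-2.5,0,0,1],[0,-2,1,0,1],[0,-2,0,0,1],[0,-2,0,0,1],[0,-1.5,0,0,1],[0,-1.5,0,0,1]]' 20; 
python3 -c "
from h import *
tgt((.505,-.255,.176))"
```

```text
time_s: 7.72
tool_pos: [0.5079, -0.2576, 0.1649]
tcp_rot: [0.368, -0.367, 0.606, -0.602]
force: [-2.6, 2.4, 6.1]
width: 0.0003
t 7.725 pos [ 0.5079 -0.2576  0.1649] F [-2.6  2.4  6.1] w 0.0003 shift [ -1.  -11.1  -3.8] zaxis yaw -27.4 down -1.0
```

```bash
python3 -m handwheel '[[0,-1,0,0,1],[0,-1,0,0,1],[0,-1,0,0,1],[0,-1,0,0,1],[0,-1,0,0,1],[0,-1,0,0,1],[0,-1,0,0,1],[0,-1,0,0,1]]' 20; 
python3 -c "
from h import *
tgt((.505,-.255,.176))"
```

```text
time_s: 8.72
tool_pos: [0.5112, -0.2595, 0.1767]
tcp_rot: [-0.37, 0.365, -0.604, 0.605]
force: [0.3, 0.5, 0.1]
width: 0.0008
t 8.725 pos [ 0.5112 -0.2595  0.1767] F [0.3 0.5 0.1] w 0.0008 shift [-1.1  0.7 -7.6] zaxis yaw -27.4 down -1.0
```

```bash
python3 -m handwheel '[[0,-2,0,0,1],[0,-4,0,0,1],[0,-10,0,0,1],[0,-25,0,0,1],[0,-30,0,0,1],[-30,-10,-20,0,1],[-40,0,-20,0,1],[-40,0,0,0,1],[0,0,0,0,1],[0,0,0,0,1]]' 20; 
python3 -c "
from h import *
import cv2
tgt((.505,-.255,.176))
cv2.imwrite('pics/s4.png',read_camera('scene')[:,:,::-1])
cv2.imwrite('pics/t4.png',read_camera('top')[:,:,::-1])"
```

```text
time_s: 9.98
tool_pos: [0.5272, -0.1429, 0.2654]
tcp_rot: [-0.37, 0.363, -0.602, 0.607]
force: [0.1, -0.1, 0.0]
width: 0.0004
t 9.975 pos [ 0.5272 -0.1429  0.2654] F [ 0.1 -0.1  0. ] w 0.0004 shift [110.1  89.2  31.2] zaxis yaw -27.6 down -0.9999
```

View pics/s4.png

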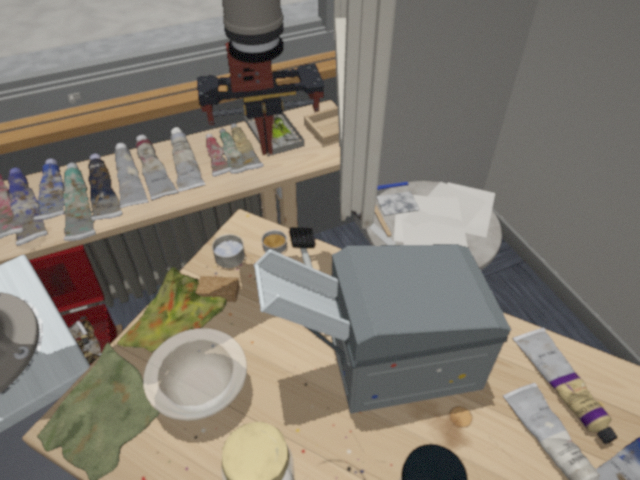

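View pics/t4.png

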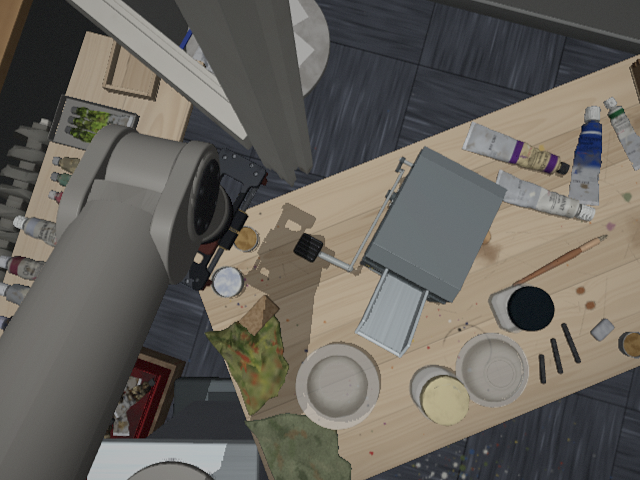

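The pad is back at its rest position in both views, (302,237) in scene and (308,247) in top. The lid is shut, the chute is empty, the bystanders haven't moved and the hand is clear.

```bash
python3 -c "
from plant import job
print(job.finish_job())"
```

```text
the job is handed in; nothing more can be done
None
```

The tube is in the bin, the lid is fully shut, and the hand is clear. I handed the job in at about 10 s of the 38 s allowed.

- **Pressing:** I pressed the lever pad down with closed fingertips to its stop. The upward force there reached about 20 N, against the few newtons needed to hold the lid up. I kept it down until the camera showed the tube lying on the bin floor.
- **Easing back:** I raised the lever over about 4 s, slowing towards the end. The last stretch went at about 12 mm/s, and the force fell to zero with the pad back at its starting height, so I take it the lid closed without slamming.
- **Last checks:** The final scene and top pictures show the lid shut, the pad at its original pixels, an empty chute, and the tins and cork where they were. Force on the tool is zero.
- **Measurements:** No check failed. The three cameras' estimates of the pad position differed by up to about 1 cm, so I used a compromise value. The fingertips touched the pad at the expected height.

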